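# Lap the seam between two plates on a tilted bed

### The job

Take the orange-handled lapping block from its black mat, set its sole flat on the sloping white plates with its centre on the dark seam at the lower pair of blue marks, and rub it slowly (about 3 cm a second), straight up the seam to the upper pair of marks, flat all the way and with a steady push of about 10 N; never lift it off on the way and never press harder than 30 N. Then put the block back upright in the middle of its mat and let go, leaving the dish, the bottle and the jar where they stand.

Things in the scene. Friction and masses are not known exactly. Their poses are not given: they have to be found in the camera images.
- block: lapping block. From below: steel sole 60 x 50 x 10 mm on a spring (3.5 N/mm, 7 mm of travel, then solid), black base plate 64 x 50 mm from 18 to 28 mm above the underside, orange handle 54 long (x) x 28 wide (y) x 40 mm high from 28 to 68 mm. 0.22 kg. Origin: centre of the underside with the spring relaxed; z up through the handle, x along its length. To be gripped by the handle across y
- sole_center (a point): centre of the underside of the block's sprung sole (at the block's origin, up to 7 mm higher when the spring is compressed)
- mat: black rubber parking mat 120 x 120 x 6 mm, fixed on the table; origin at the centre of its underside, on the table. It may be to the left or to the right of the frame
- frame: aluminium frame, 250 (x) x 264 (y) mm, fixed, origin at the centre of its underside; its open low side faces its own -x, which points to the robot's right. Two side cheeks (inner faces at y = -120 and +120 mm) rise 20 mm above the bed's reference plane at nominal tilt; a ledge behind the plates has its top at 162 mm, x from 82 to 124 mm
- bed: bed tilted 30 to 40 degrees, carrying two white plates, together 190 (x) x 236 mm (y). Origin: centre of the plates' reference plane, 115 mm above the table; x runs up the slope along the seam, y to the left, z is the plates' outward normal. The plates lie on packing: their true surface is 0 to 10 mm below (-z) the reference plane, parallel to it, and is not measured
- seam_low (a point): point of the reference plane on the seam (3 mm wide, dark, flush, at the bed's y = 0) between the lower pair of blue marks, 58 mm down the slope from the bed's origin
- seam_high (a point): the same between the upper pair of blue marks, 58 mm up the slope from the bed's origin
- dish: round glass dish, radius 42, height 16 mm, loose, origin at the centre of its underside; leave alone
- bottle: small bottle, radius 14, height 62 mm, loose on the frame's ledge near one end, origin at the centre of its underside; leave alone
- jar: white jar with a blue lid, radius 30, height 75 mm, loose on the table, origin at the centre of its underside; leave alone
Mind the look-alikes: they are no part of the job. There is more than one size of the block; the job needs the smallest.

How it is judged:
By the outcome, as a careful person would: the job done as asked, in the order asked, and still so for the second after the job is handed in, with the robot touching nothing.
It also fails if it takes over 72 s, if anything falls off the work surface, if the arm or the gripper's body presses on something with over 40 N, if the wrist force passes 120 N, or if a joint passes its speed limit or range.

### The arm

A 6-joint arm with a two-finger parallel gripper is mounted at the origin on the work surface. World frame = base frame: x ahead of the robot, y to its left, z up, the work surface at z = 0. Lengths are in m, angles in rad, forces in N, time in s.
With the tool pointing down it reaches from about 0.225 to 0.875 m from the base axis. Payload 3.4 kg.
Tool frame: the origin (TCP) lies between the finger pads; the fingertips stand 25 mm ahead of it and the grasp point (between the pads) lies 6 mm ahead of it (manip.tips_ahead is the distance from the TCP to the fingertips, in m); z points along the fingers, x is the direction in which the jaws open and shut, and the axes are right-handed (so a half turn about z gives the same grasp; the last joint's range is limited). The gripper opens to 85 mm and grips with 20 to 120 N. Pads are 22 mm wide; open, the fingers measure 114 mm over their backs; the gripper's body (76 mm by 85 mm) begins 54 mm behind the grasp point. The pads swing forward as they close: fully open they stand 13 mm farther back than shut.
Start: joints at [1.136, 0.276, 1.505, -0, 1.361, -0.121], TCP at [0.178, 0.547, 0.256] pointing down, gripper open.
Joint ranges: [-2.89, 2.89], [-0.75, 2.08], [0.22, 2.7], [-1.18, 4.32], [0.11, 2.71], [-2.7, 2.7]. Speed limits (rad/s): [2.57, 2.57, 3.14, 3.14, 3.14, 3.14].

### API

Orientations are given as a unit quaternion [w, x, y, z].
In Python, from rig import manip gives the robot as it stands. The module is installed in compiled form; this text tells all that it offers.
- The arm moves only by the tool send_rows, never from a script. Its argument "plan" is a list of rows, each an object with "linear": the shift along the tool's x, y, z in m, a list of three; "delta_rot": the turn, a rotation vector about the tool's x, y, z in degrees, a list of three; "fingers": the finger opening in m, from 0 to 0.0854. A call has 1 to 12 rows; each row shifts and turns the pose as measured when the row begins, along the tool's axes as they then stand; what a row does not reach is not made up. A row lasts 1/12 s, in which the tool goes at most 41.7 mm and 7.16 degrees, less where a joint would pass 70% of its speed; a pose out of reach is approached as far as the arm can. A call with a gripper value outside its range is refused whole. The fingers move at their own pace and stop on an object; "force" is the grip in N (left out, the last holds). Time passes only in rows, so rows that do not move let the fingers close. It gives the time, the measured TCP pose, the force and the opening at its end, in the units of the state.
- manip.get_state(): the state, without advancing time (a new reading comes with each control period).
- manip.get_image(name): name is "scene" or "top" or "wrist"; returns the picture (480x640x3 uint8, red, green, blue); there is no depth.
- manip.camera_info(name): a dict with "K" (3x3 intrinsics, pixels), "rvec" (rotation vector, rad) and "tvec" (3), from world to camera coordinates, as OpenCV has them. Camera axes: x right, y down, z forward; pixel columns grow to the right and rows downward; lengths in m; the calibration is good to about 2 mm. The wrist camera is an equidistant fisheye: a pixel r from the principal point sees the ray r / f radians off the axis. A picture is of the moment at which its call begins: read the wrist's pose just before it. camera_info takes no time and is no camera call; for the wrist camera it gives the pose at the moment of the call.
- manip.sign_off(): hands the job in, once; it reports no verdict.
Trained networks look in the newest picture that a camera, given by its name, has taken for a name from the list of things; names that differ only in an ending like _2 or _b are one class to them, and where a whole thing is asked for, a point or a joint stands for the part that bears it (a point fixed in the world has none). Each returns a list of dicts, best first, with "p" (0 to 1); they miss things now and then, are a little off and sometimes report something else, mostly with a low value. They report only what shows in the picture. A call takes as long as a camera call. They do not tell look-alikes from the thing itself.
- manip.find_in(thing, camera): "extent" ([left, top, right, bottom] in pixels, round what is visible of it).
- manip.masks_of(thing, camera): "pixels" (480x640 bool, what is visible of it) and "extent" ([left, top, right, bottom] in pixels, round what is visible of it).
The state is a dict: "clock": time; "qpos": joint angles; "qd": joint speeds; "effort": joint torques, N m; "position": TCP position; "ee_rot": TCP orientation; "contact_force": force on the tool from outside, world axes, zero at the start; "moment": the same for the moment, N m; "width": finger opening in m.
Only numpy, scipy, OpenCV 4.12 (cv2) and the standard library are available. Lean on these libraries where they do the work, as an engineer would, in place of code of your own. Each camera call takes 0.05 s, during which the arm holds its last target. There are 200 camera calls.

## Working session

There is one attempt and no reset: what is moved stays moved. The work goes in short steps, Python scripts to look and compute and a tool call to move; the robot and the scene stay as the last step left them, time stands still between calls to the robot, and variables do not carry over. Pictures are saved under pics/ and viewed, about 8 in all and at most 12, crops included, and the job is handed in when it is done.

Besides the shell and the picture viewer there is one more tool, called after "Emit:" as a command line: name --argument value ..., lists and objects as JSON in quotes. send_rows: Moves the arm, as the interface text tells. Its arguments: {"type":"object","properties":{"plan":{"type":"array","items":{"type":"object","properties":{"linear":{"type":"array","items":{"type":"number"}},"delta_rot":{"type":"array","items":{"type":"number"}},"fingers":{"type":"number"}}}},"force":{"type":"number"}},"required":["plan"]}

```bash
mkdir -p pics; cat > h.py <<'E'
import numpy as np, cv2
from rig import manip
from scipy.spatial.transform import Rotation as R
def save(n,f,crop=None,s=1):
    im=manip.get_image(n); 
    o=im
    if crop: o=im[crop[1]:crop[3],crop[0]:crop[2]]
    o=cv2.resize(o,None,fx=s,fy=s,interpolation=cv2.INTER_CUBIC)
    cv2.imwrite('pics/'+f,o[:,:,::-1]); return im
def cam(n):
    c=manip.camera_info(n); return np.array(c['K']),R.from_rotvec(np.array(c['rvec']).ravel()).as_matrix(),np.array(c['tvec']).ravel()
def proj(n,P):
    K,r,t=cam(n); p=np.atleast_2d(P)@r.T+t
    if n=='wrist':
        th=np.arctan2(np.hypot(p[:,0],p[:,1]),p[:,2]); ph=np.arctan2(p[:,1],p[:,0])
        return np.c_[K[0,0]*th*np.cos(ph)+K[0,2],K[1,1]*th*np.sin(ph)+K[1,2]]
    p=p@K.T; return p[:,:2]/p[:,2:]
def ray(n,uv):
    K,r,t=cam(n); a=(uv[0]-K[0,2])/K[0,0]; b=(uv[1]-K[1,2])/K[1,1]
    if n=='wrist':
        th=np.hypot(a,b); d=np.array([a/th*np.sin(th),b/th*np.sin(th),np.cos(th)])
    else: d=np.array([a,b,1])
    return -r.T@t, r.T@d
def onz(n,uv,z):
    o,d=ray(n,uv); return o+d*(z-o[2])/d[2]
def tool():
    s=manip.get_state(); q=s['ee_rot']; return np.array(s['position']),R.from_quat([q[1],q[2],q[3],q[0]]).as_matrix(),s
E
python3 - <<'E'
from h import *
save('scene','s0.png');
for t in ['block','mat','frame','dish','bottle','jar']:
    print(t,[(d['p'],d['extent']) for d in manip.find_in(t,'scene')])
save('top','t0.png')
for t in ['block','mat','frame','bed','dish','bottle','jar']:
    for d in manip.find_in(t,'top'):
        e=d['extent']; print(t,d['p'],e,onz('top',((e[0]+e[2])/2,(e[1]+e[3])/2),0.03).round(3))
for n in('scene','top'):
    K,r,t=cam(n); print(n,K.round(1).tolist(),(-r.T@t).round(3))
p,M,s=tool();print(p,M.round(3),s)
E
```

```text
block [(0.76, [170.3, 276.2, 218.3, 334.9]), (0.72, [175.2, 226.6, 207.2, 261.1]), (0.55, [99.8, 230.9, 142.9, 286.9])]
mat [(0.63, [160.5, 227.2, 226.0, 273.1])]
frame [(0.75, [266.3, 171.1, 415.9, 343.6])]
dish [(0.93, [469.6, 228.2, 508.5, 261.8]), (0.41, [369.2, 171.4, 383.1, 197.2])]
bottle [(0.79, [372.2, 171.7, 383.4, 197.2])]
jar [(0.78, [480.1, 277.7, 517.1, 317.2])]
block 0.95 [407.9, 258.1, 434.1, 289.9] [ 0.487 -0.336  0.03 ]
block 0.56 [456.5, 241.1, 494.2, 280.3] [ 0.525 -0.483  0.03 ]
mat 0.78 [394.4, 253.8, 440.2, 302.6] [ 0.476 -0.326  0.03 ]
mat 0.72 [270.9, 194.6, 344.7, 286.2] [ 0.575 -0.032  0.03 ]
frame 0.61 [251.2, 187.0, 358.9, 300.1] [ 0.566 -0.024  0.03 ]
bed 0.7 [272.3, 192.7, 345.6, 289.1] [ 0.573 -0.035  0.03 ]
dish 0.6 [271.4, 196.7, 345.9, 288.5] [ 0.569 -0.034  0.03 ]
dish 0.58 [163.6, 261.8, 193.9, 294.4] [0.468 0.313 0.03 ]
jar 0.89 [170.8, 205.4, 200.0, 230.2] [0.633 0.304 0.03 ]
scene [[507.2, 0.0, 321.4], [0.0, 507.2, 240.3], [0.0, 0.0, 1.0]] [ 1.132 -0.068  0.923]
top [[504.7, 0.0, 317.3], [0.0, 504.7, 249.6], [0.0, 0.0, 1.0]] [ 0.358 -0.071  1.379]
[0.17749197 0.54693604 0.25634613] [[ 0.309  0.951  0.   ]
 [ 0.951 -0.309  0.   ]
 [ 0.     0.    -1.   ]] {'clock': 0.75, 'qpos': array([ 1.13600720e+00,  2.75856883e-01,  1.50491626e+00,  6.09691783e-06,
        1.36070781e+00, -1.21024686e-01]), 'qd': array([-3.75343338e-04, -2.30641676e-04, -4.85925785e-04,  8.19409078e-05,
        2.50788557e-03,  5.76697431e-06]), 'effort': array([-8.50655779e-04, -4.16554141e+01, -2.46089959e+01, -2.34629006e-04,
       -2.13023081e-04,  1.25614088e-05]), 'position': array([0.17749197, 0.54693604, 0.25634613]), 'ee_rot': array([-2.97483036e-05,  8.08901316e-01,  5.87944434e-01,  4.73625645e-05]), 'contact_force': array([ 0.8499346 , -0.18332323,  0.15339699]), 'moment': array([-0.01759909,  0.00568056, -0.01398075]), 'width': 0.08506484771828221}
```

View pics/s0.png

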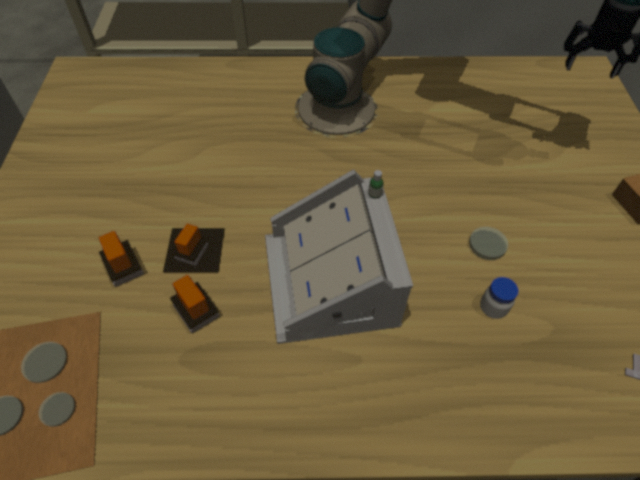

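View pics/t0.png

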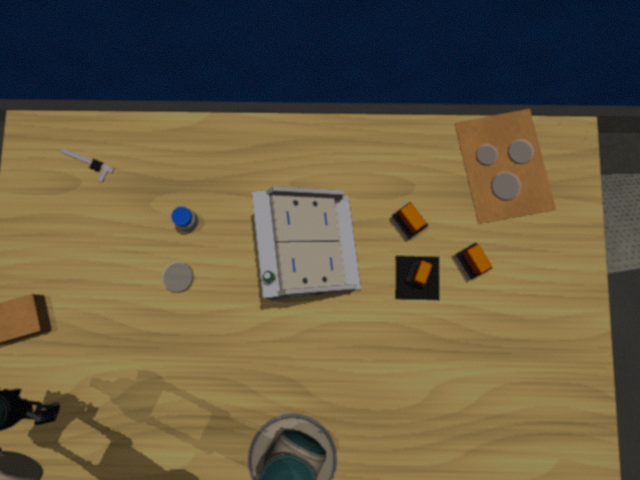

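Orange block candidates in the top/scene views are (422,273)/(190,243) on the black mat, (410,220)/(195,302) off the mat and larger, and (474,260)/(120,258) off the mat and larger. I choose the one on the mat. The bottle stands on the ledge at top (268,276).

```bash
python3 - <<'E'
from h import *
def marks(n,seeds):
    im=manip.get_image(n); hsv=cv2.cvtColor(im,cv2.COLOR_RGB2HSV)
    m=cv2.inRange(hsv,(105,70,40),(130,255,255)); _,l,st,c=cv2.connectedComponentsWithStats(m)
    out=[]
    for s in seeds:
        k=np.argmin(np.hypot(*(c[1:]-s).T))+1; out.append(c[k])
    return np.array(out)
a=marks('top',[(325,219),(331,264),(288,217),(294,265)])
b=marks('scene',[(308,288),(300,240),(359,264),(347,214)])
print(a.round(1).tolist(),b.round(1).tolist())
P=[]
def PM(n):
    K,r,t=cam(n); return K@np.c_[r,t]
X=cv2.triangulatePoints(PM('top'),PM('scene'),a.T,b.T); X=(X[:3]/X[3]).T
print('marks lowfar,lownear,upfar,upnear\n',X.round(4))
print('reproj',(proj('top',X)-a).round(1).tolist(),(proj('scene',X)-b).round(1).tolist())
lo=(X[0]+X[1])/2;hi=(X[2]+X[3])/2;d=hi-lo;print(lo,hi,np.linalg.norm(d),'tilt',np.degrees(np.arctan2(d[2],np.hypot(d[0],d[1]))),'yaw',np.degrees(np.arctan2(d[1],d[0])))
im=save('top','blk.png',(380,190,500,310),5)
hsv=cv2.cvtColor(im,cv2.COLOR_RGB2HSV); m=cv2.inRange(hsv,(5,170,90),(18,255,255))
_,l,st,c=cv2.connectedComponentsWithStats(m)
for k in range(1,len(c)):
    if st[k,4]>60:
        pts=np.argwhere(l==k)[:,::-1].astype(np.float32); print(c[k],st[k],cv2.minAreaRect(pts),onz('top',c[k],.07))
K,r,t=cam('wrist'); p,M,s=tool(); print('wrist cam in tool',M.T@(-r.T@t-p),(M.T@r.T).round(3),K)
E
```

```text
[[325.4, 218.8], [330.9, 263.1], [287.6, 217.2], [293.1, 265.0]] [[308.0, 288.3], [300.1, 239.5], [358.7, 263.7], [346.7, 214.0]]
marks lowfar,lownear,upfar,upnear
 [[ 6.255e-01 -7.760e-02  7.530e-02]
 [ 5.082e-01 -9.370e-02  7.570e-02]
 [ 6.144e-01  1.690e-02  1.430e-01]
 [ 4.948e-01  5.000e-04  1.417e-01]]
reproj [[-0.3, -0.0], [-0.2, 0.0], [-0.2, -0.0], [-0.2, -0.0]] [[-0.4, 0.0], [-0.3, 0.0], [-0.2, 0.0], [-0.2, 0.0]]
[ 0.56686855 -0.08566375  0.07545388] [0.55456654 0.00868386 0.14232699] 0.1162962785634695 tilt 35.10129100560687 yaw 97.42889945707131
[412.86740331 216.08839779] [400 203  26  27 362] ((412.84002685546875, 216.12001037597656), (26.80000114440918, 13.600000381469727), 53.13010025024414) [ 0.63672627 -0.3094276   0.07      ]
[479.35789474 258.16315789] [467 244  25  29 380] ((479.39703369140625, 258.1617431640625), (27.78277015686035, 13.891385078430176), 59.03623962402344) [ 0.52695287 -0.48109771  0.07      ]
[422.96694215 271.61983471] [415 261  17  22 242] ((422.98175048828125, 271.6751708984375), (11.533827781677246, 20.931760787963867), 19.98310661315918) [ 0.48978602 -0.33376568  0.07      ]
wrist cam in tool [ 0.00039619 -0.07222985 -0.11703113] [[ 1.     0.    -0.001]
 [-0.     0.958  0.287]
 [ 0.001 -0.287  0.958]] [[371.64829954   0.         321.05735826]
 [  0.         371.64829954 241.48371013]
 [  0.           0.           1.        ]]
```

View pics/blk.png

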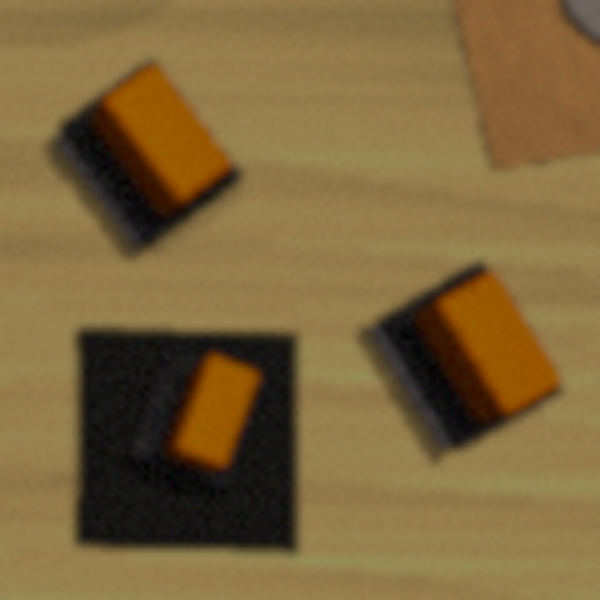

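The marks triangulate cleanly: spacing 116.3 mm, tilt 35.1°, seam yaw 97.4°. The crop confirms the block on the mat is the smallest, with the handle in crop px (217,410) and its long axis at yaw about -20°. Moving over it.

Emit:
send_rows --plan '[{"linear":[-0.03,0.023,-0.012]},{"linear":[-0.03,0.023,-0.012]},{"linear":[-0.032,0.0245,0]},{"linear":[-0.032,0.0245,0]},{"linear":[-0.032,0.0245,0]},{"linear":[-0.032,0.0245,0]},{"linear":[-0.032,0.0245,0]},{"linear":[-0.032,0.0245,0]},{"linear":[-0.032,0.0245,0]},{"linear":[-0.032,0.0245,0]},{"linear":[-0.032,0.0245,0]},{"linear":[-0.032,0.0245,0]}]'

```text
$.plan[0]: bad value
```

Emit:
send_rows --plan '[{"linear":[-0.03,0.023,-0.012],"delta_rot":[0,0,0],"fingers":0.085},{"linear":[-0.03,0.023,-0.012],"delta_rot":[0,0,0],"fingers":0.085},{"linear":[-0.032,0.0245,0],"delta_rot":[0,0,0],"fingers":0.085},{"linear":[-0.032,0.0245,0],"delta_rot":[0,0,0],"fingers":0.085},{"linear":[-0.032,0.0245,0],"delta_rot":[0,0,0],"fingers":0.085},{"linear":[-0.032,0.0245,0],"delta_rot":[0,0,0],"fingers":0.085},{"linear":[-0.032,0.0245,0],"delta_rot":[0,0,0],"fingers":0.085},{"linear":[-0.032,0.0245,0],"delta_rot":[0,0,0],"fingers":0.085},{"linear":[-0.032,0.0245,0],"delta_rot":[0,0,0],"fingers":0.085},{"linear":[-0.032,0.0245,0],"delta_rot":[0,0,0],"fingers":0.085},{"linear":[-0.032,0.0245,0],"delta_rot":[0,0,0],"fingers":0.085},{"linear":[-0.032,0.0245,0],"delta_rot":[0,0,0],"fingers":0.085}]' --force 40

```text
clock: 1.9
position: [0.3416, 0.0884, 0.28]
ee_rot: [0.0, 0.804, 0.595, 0.006]
contact_force: [1.2, 1.3, -0.3]
width: 0.0849
```

Emit:
send_rows --plan '[{"linear":[-0.033,0.0235,0],"delta_rot":[0,0,0],"fingers":0.085},{"linear":[-0.033,0.0235,0],"delta_rot":[0,0,0],"fingers":0.085},{"linear":[-0.033,0.0235,0],"delta_rot":[0,0,0],"fingers":0.085},{"linear":[-0.033,0.0235,0],"delta_rot":[0,0,0],"fingers":0.085},{"linear":[-0.033,0.0235,0],"delta_rot":[0,0,0],"fingers":0.085},{"linear":[-0.033,0.0235,0],"delta_rot":[0,0,0],"fingers":0.085},{"linear":[-0.033,0.0235,0],"delta_rot":[0,0,0],"fingers":0.085},{"linear":[-0.033,0.0235,0.01],"delta_rot":[0,0,0],"fingers":0.085},{"linear":[-0.033,0.0235,0.02],"delta_rot":[0,0,0],"fingers":0.085},{"linear":[-0.033,0.0235,0.02],"delta_rot":[0,0,0],"fingers":0.085},{"linear":[-0.033,0.0235,0.02],"delta_rot":[0,0,0],"fingers":0.085},{"linear":[0,0,0],"delta_rot":[0,0,0],"fingers":0.085}]'

```text
clock: 2.9
position: [0.4804, -0.3434, 0.2193]
ee_rot: [0.009, 0.807, 0.59, 0.01]
contact_force: [-0.5, 0.1, 0.0]
width: 0.0848
```

```bash
cat > blk.py <<'E'
from h import *
import sys
K,r,t=cam('wrist')
im=save('wrist',sys.argv[1])
c=proj('wrist',[.49,-.334,.07])[0]; print('expected',c)
hsv=cv2.cvtColor(im,cv2.COLOR_RGB2HSV); m=cv2.inRange(hsv,(4,150,60),(20,255,255))
_,l,st,cc=cv2.connectedComponentsWithStats(m); ks=[k for k in range(1,len(cc)) if st[k,4]>300]
k=min(ks,key=lambda k:np.hypot(*(cc[k]-c))); print(st[k],cc[k])
V=np.median(hsv[l==k],0);print('hsv',V)
top=(l==k)
h=cv2.convexHull(np.argwhere(top)[:,::-1].astype(np.int32))
print('hull',cv2.approxPolyDP(h,4,True)[:,0].tolist())
q=[onz('wrist',u,.074) for u in cv2.approxPolyDP(h,4,True)[:,0]]
print(np.array(q).round(4))
for d in manip.find_in('mat','wrist'): print(d)
p,M,s=tool();print(p,M.round(3).tolist(),s['contact_force'],s['qpos'].round(2))
E
python3 blk.py w1.png
```

```text
expected [332.2369286  236.46554325]
[ 316  189   43   79 2969] [336.68912092 228.66554395]
hsv [ 15. 255. 235.]
hull [[351, 191], [358, 202], [353, 264], [319, 267], [320, 192]]
[[ 0.4603 -0.3109  0.074 ]
 [ 0.4695 -0.3083  0.074 ]
 [ 0.5145 -0.3252  0.074 ]
 [ 0.5089 -0.3505  0.074 ]
 [ 0.4543 -0.3323  0.074 ]]
{'extent': [250.4, 121.1, 411.9, 280.0], 'p': 0.79}
[ 0.47930436 -0.33863404  0.22192687] [[0.302, 0.953, 0.027], [0.953, -0.302, -0.0], [0.008, 0.026, -1.0]] [0.34844307 0.67017686 0.10554914] [-0.74  0.3   1.55  0.02  1.27 -2.01]
```

View pics/w1.png

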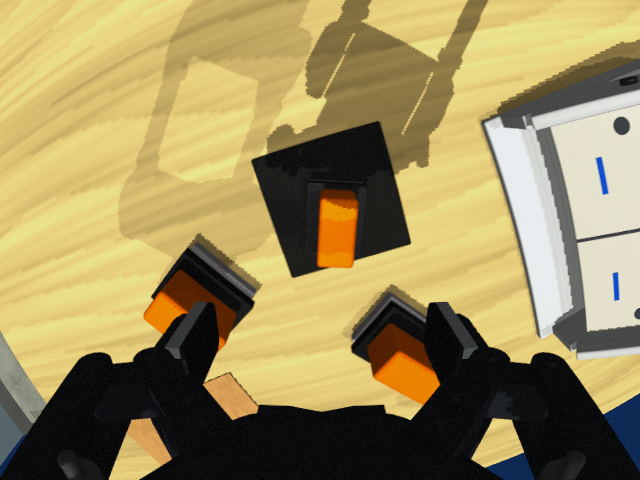

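The picture shows the block's handle at px (337,230) on the mat, whose corners are (252,159), (379,122), (411,243) and (293,277). The larger blocks are at (195,290) and (400,345). I'll fit the silhouette for the pose.

```bash
cat > fit.py <<'E'
from h import *
from scipy.optimize import minimize, least_squares
im=cv2.imread('pics/w1.png')[:,:,::-1].copy(); hsv=cv2.cvtColor(im,cv2.COLOR_RGB2HSV)
m=cv2.inRange(hsv,(4,150,60),(20,255,255)); _,l,st,cc=cv2.connectedComponentsWithStats(m)
k=l[230,336]; m=(l==k).astype(np.uint8); S=4
M4=cv2.resize(m,None,fx=S,fy=S,interpolation=cv2.INTER_NEAREST)[600:1200,1100:1600]
def box(v):
    c,s=np.cos(v[2]),np.sin(v[2]); return np.array([[v[0]+c*a-s*b,v[1]+s*a+c*b,z] for a in(-.027,.027) for b in(-.014,.014) for z in(.034,.074)])
def cost(v):
    p=proj('wrist',box(v)); h=cv2.convexHull(((p+.5)*S-[1100,600]).astype(np.int32))
    q=np.zeros_like(M4); cv2.fillConvexPoly(q,h,1); return 1-(q&M4).sum()/(q|M4).sum()
best=min((minimize(cost,[.488+dx,-.331,np.radians(a)],method='Nelder-Mead',options=dict(initial_simplex=np.array([.488+dx,-.331,np.radians(a)])+np.array([[0,0,0],[.01,0,0],[0,.01,0],[0,0,.1]]))) for dx in(-.005,.005) for a in(-25,-18,-12)),key=lambda r:r.fun)
print('block',best.x[:2],np.degrees(best.x[2]),best.fun)
c=np.array([(252,159),(379,122),(411,243),(293,277)],float)
def mb(v):
    cs,s=np.cos(v[2]),np.sin(v[2]); return np.array([[v[0]+cs*a-s*b,v[1]+s*a+cs*b,.006] for a,b in((-.06,-.06),(-.06,.06),(.06,.06),(.06,-.06))])
f=lambda v:(proj('wrist',mb(v))-c).ravel()
for g in(0,):
    r=least_squares(f,[.476,-.326,0]);print('mat',r.x,r.cost)
E
python3 fit.py
```

```text
block [ 0.4885786  -0.32788478] -20.473335752478437 0.035225249196635056
mat [ 0.47939906 -0.32415527 -0.0127369 ] 3.3548729677131344
```

The camera pose was still settling then, so I'll align, hold, and re-measure once.

```bash
cat >> h.py <<'E'
def goal(P,Mg):
    p,M,s=tool(); print('lin',(M.T@(np.array(P)-p)).round(4),'rot',np.degrees(R.from_matrix(M.T@Mg).as_rotvec()).round(2),'clock',s['clock'],'w',round(s['width'],4))
def down(yaw):
    a=np.radians(yaw); x=np.array([np.cos(a),np.sin(a),0]); z=np.array([0,0,-1.]); return np.c_[x,np.cross(z,x),z]
E
python3 -c "
from h import *
goal([.488,-.333,.17],down(69.5))"
```

```text
lin [0.0076 0.0052 0.0521] rot [ 1.48 -0.51  2.93] clock 3.0 w 0.0851
```

Emit:
send_rows --plan '[{"linear":[0.0025,0.0015,0.018],"delta_rot":[0.5,-0.2,1.0],"fingers":0.085},{"linear":[0.0025,0.0015,0.018],"delta_rot":[0.5,-0.2,1.0],"fingers":0.085},{"linear":[0.0025,0.0015,0.016],"delta_rot":[0.5,-0.2,1.0],"fingers":0.085},{"linear":[0,0,0],"delta_rot":[0,0,0],"fingers":0.085},{"linear":[0,0,0],"delta_rot":[0,0,0],"fingers":0.085}]'

```text
clock: 3.42
position: [0.4871, -0.3281, 0.1743]
ee_rot: [0.002, 0.822, 0.57, 0.0]
contact_force: [0.5, -0.3, 0.7]
width: 0.0849
```

```bash
sed -i "s#^im=.*#im=save('wrist','w2.png'); hsv=cv2.cvtColor(im,cv2.COLOR_RGB2HSV); u0=proj('wrist',[.4885,-.333,.06])[0].astype(int)#; s#^k=l.*#k=l[u0[1],u0[0]]; m=(l==k).astype(np.uint8); S=4#; s#\[600:1200,1100:1600\]##; s#-\[1100,600\]##" fit.py
sed -i '/^c=np/,$d' fit.py; cat >> fit.py <<'E'
g=cv2.cvtColor(im,cv2.COLOR_RGB2GRAY); dk=((g<50)|(m>0)).astype(np.uint8)
print('u0',u0)
for z,nm in((.006,'matcorner guess'),):
    b=np.array([[.4785+a,-.3285+c,z] for a in(-.06,.06) for c in(-.06,.06)]); print(nm,proj('wrist',b).round(0).tolist())
goal([best.x[0],best.x[1],.062],down(np.degrees(best.x[2])+90))
E
python3 fit.py
```

```text
block [ 0.48937571 -0.33326154] -20.936755850726396 0.049021048918156174
u0 [314 249]
matcorner guess [[219.0, 172.0], [363.0, 117.0], [276.0, 304.0], [410.0, 257.0]]
lin [-0.004   0.0037  0.1124] rot [0.21 0.08 0.4 ] clock 3.4667 w 0.0847
```

View pics/w2.png

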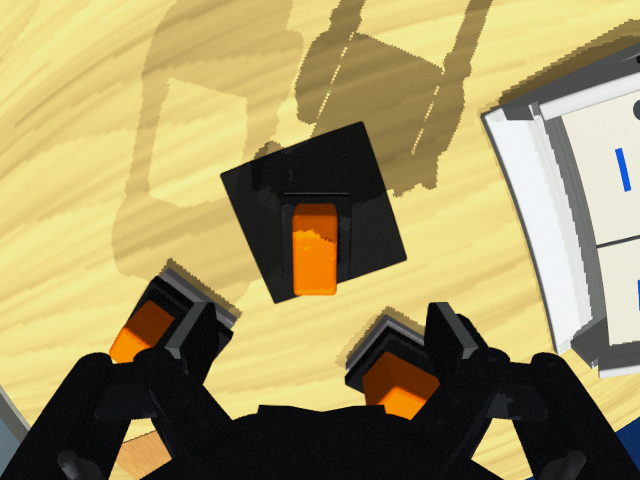

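Block at (0.489, -0.333), yaw -20.9°, which agrees with the top view. The mat corners are (220,174), (363,122), (407,259) and (276,303). Descending to grasp.

Emit:
send_rows --plan '[{"linear":[-0.002,0.002,0.02],"delta_rot":[0.2,0,0.4],"fingers":0.085},{"linear":[-0.002,0.0015,0.025],"delta_rot":[0,0,0],"fingers":0.085},{"linear":[0,0,0.025],"delta_rot":[0,0,0],"fingers":0.085},{"linear":[0,0,0.015],"delta_rot":[0,0,0],"fingers":0.085},{"linear":[0,0,0.01],"delta_rot":[0,0,0],"fingers":0.085},{"linear":[0,0,0],"delta_rot":[0,0,0],"fingers":0.085}]'

```text
clock: 3.97
position: [0.4936, -0.3346, 0.089]
ee_rot: [0.011, 0.822, 0.569, 0.003]
contact_force: [-0.1, -0.3, -0.4]
width: 0.0849
```

```bash
cat > a.py <<'E'
from h import *
goal([.4894,-.3333,.064],down(69.1))
from scipy.optimize import least_squares
E
python3 a.py
```

```text
lin [-0.0001 -0.0049  0.0249] rot [1.18 0.46 0.24] clock 3.9667 w 0.0849
```

Emit:
send_rows --plan '[{"linear":[0,-0.003,0.01],"delta_rot":[0.6,0.3,0.2],"fingers":0.085},{"linear":[0,-0.002,0.008],"delta_rot":[0.5,0.2,0],"fingers":0.085},{"linear":[0,0,0.007],"delta_rot":[0,0,0],"fingers":0.085},{"linear":[0,0,0],"delta_rot":[0,0,0],"fingers":0.085}]'

```text
clock: 4.3
position: [0.4907, -0.3343, 0.0664]
ee_rot: [0.003, 0.823, 0.568, 0.001]
contact_force: [-1.0, -0.1, -0.5]
width: 0.0845
```

```bash
python3 a.py
```

```text
lin [ 0.0005 -0.0015  0.0024] rot [0.39 0.06 0.06] clock 4.3 w 0.0845
```

Emit:
send_rows --plan '[{"linear":[0,-0.0015,0.0025],"delta_rot":[0.4,0,0],"fingers":0.085},{"linear":[0,0,0],"delta_rot":[0.1,0,0],"fingers":0.02},{"linear":[0,0,0],"delta_rot":[0,0,0],"fingers":0.02},{"linear":[0,0,0],"delta_rot":[0,0,0],"fingers":0.02},{"linear":[0,0,0],"delta_rot":[0,0,0],"fingers":0.02},{"linear":[0,0,0],"delta_rot":[0,0,0],"fingers":0.02},{"linear":[0,0,0],"delta_rot":[0,0,0],"fingers":0.02},{"linear":[0,0,0],"delta_rot":[0,0,0],"fingers":0.02}]' --force 70

```text
clock: 4.97
position: [0.49, -0.3345, 0.0652]
ee_rot: [0.0, 0.823, 0.568, -0.001]
contact_force: [-0.4, -0.0, -1.1]
width: 0.0273
```

```bash
python3 a.py; python3 -c "
from h import *
print(tool()[0],tool()[2]['contact_force'],tool()[2]['moment'])"
```

```text
lin [ 0.0009 -0.001   0.0012] rot [-0.01  0.12  0.06] clock 4.9667 w 0.0273
[ 0.490031   -0.33453938  0.06515963] [-0.36208619 -0.01073028 -1.13034461] [ 0.02654427 -0.0251486   0.04248617]
```

Emit:
send_rows --plan '[{"linear":[0,0,-0.01],"delta_rot":[0,0,0],"fingers":0.02},{"linear":[0,0,-0.03],"delta_rot":[0,0,0],"fingers":0.02},{"linear":[0,0,-0.035],"delta_rot":[0,0,0],"fingers":0.02},{"linear":[0,0,-0.035],"delta_rot":[0,0,0],"fingers":0.02},{"linear":[0,0,-0.035],"delta_rot":[0,0,0],"fingers":0.02},{"linear":[0,0,-0.03],"delta_rot":[0,0,0],"fingers":0.02},{"linear":[0,0,-0.02],"delta_rot":[0,0,0],"fingers":0.02}]'

```text
clock: 5.55
position: [0.4864, -0.3308, 0.2633]
ee_rot: [-0.009, 0.823, 0.568, -0.003]
contact_force: [0.7, -0.4, -2.9]
width: 0.0271
```

```bash
cat > bed.py <<'E'
from h import *
lo=np.array([.56687,-.08566,.07545]);hi=np.array([.55457,.00868,.14233])
bx=hi-lo;bx/=np.linalg.norm(bx);xt=np.array([-bx[1],bx[0],0])*-1;xt/=np.linalg.norm(xt)
n=np.cross(bx,-xt);Mb=np.c_[xt,-bx,-n]
if __name__=='__main__':
    from scipy.spatial.transform import Slerp
    p,M,s=tool();print(p,n,s['contact_force'],s['width'])
    G=lo+n*.14-bx*.07;print('G',G)
    D=R.from_matrix(M.T@Mb).as_rotvec();N=11;print(np.degrees(np.linalg.norm(D)),'rot/row',(np.degrees(D)/N).round(2))
    for i in range(N):
        A=M@R.from_rotvec(D*i/N).as_matrix();print((A.T@((G-p)/N)).round(3))
E
python3 bed.py
```

```text
[ 0.48638968 -0.33079353  0.26333156] [ 0.07435129 -0.57026837  0.81808671] [ 0.65504514 -0.36258948 -2.86877264] 0.027111252952299204
G [ 0.58468284 -0.22228303  0.1497255 ]
69.60372145274171 rot/row [2.77 1.74 5.41]
[0.012 0.005 0.01 ]
[0.012 0.004 0.01 ]
[0.013 0.004 0.011]
[0.013 0.003 0.011]
[0.012 0.002 0.011]
[0.012 0.002 0.011]
[0.012 0.001 0.012]
[0.012 0.001 0.012]
[0.011 0.    0.012]
[ 0.011 -0.     0.013]
[ 0.011 -0.001  0.013]
```

Emit:
send_rows --plan '[{"linear":[0.012,0.005,0.006],"delta_rot":[2.77,1.74,5.41],"fingers":0.02},{"linear":[0.012,0.004,0.006],"delta_rot":[2.77,1.74,5.41],"fingers":0.02},{"linear":[0.013,0.004,0.007],"delta_rot":[2.77,1.74,5.41],"fingers":0.02},{"linear":[0.013,0.003,0.008],"delta_rot":[2.77,1.74,5.41],"fingers":0.02},{"linear":[0.012,0.002,0.008],"delta_rot":[2.77,1.74,5.41],"fingers":0.02},{"linear":[0.012,0.002,0.008],"delta_rot":[2.77,1.74,5.41],"fingers":0.02},{"linear":[0.012,0.001,0.009],"delta_rot":[2.77,1.74,5.41],"fingers":0.02},{"linear":[0.012,0.001,0.009],"delta_rot":[2.77,1.74,5.41],"fingers":0.02},{"linear":[0.011,0,0.01],"delta_rot":[2.77,1.74,5.41],"fingers":0.02},{"linear":[0.011,0,0.01],"delta_rot":[2.77,1.74,5.41],"fingers":0.02},{"linear":[0.011,0,0.01],"delta_rot":[2.77,1.74,5.41],"fingers":0.02},{"linear":[0,0,0],"delta_rot":[0,0,0],"fingers":0.02}]'

```text
clock: 6.55
position: [0.5976, -0.2344, 0.1971]
ee_rot: [-0.3, 0.953, 0.039, -0.012]
contact_force: [-1.0, -0.0, -2.6]
width: 0.0272
```

```bash
python3 - <<'E'
from bed import *
p,M,s=tool();print(p,s['qpos'].round(2),s['contact_force'])
goal(lo+n*.15-bx*.05,Mb)
E
```

```text
[ 0.59755984 -0.23444187  0.19706309] [-0.7   0.61  1.26  0.42  1.72 -0.81] [-0.98448173 -0.04203917 -2.60578821]
lin [-0.0123 -0.0037  0.0363] rot [ 0.22 -1.57 -2.23] clock 6.55 w 0.0272
```

Emit:
send_rows --plan '[{"linear":[-0.006,-0.002,0.012],"delta_rot":[0.1,-0.8,-1.1],"fingers":0.02},{"linear":[-0.006,-0.002,0.012],"delta_rot":[0.1,-0.8,-1.1],"fingers":0.02},{"linear":[0,0,0],"delta_rot":[0,0,0],"fingers":0.02},{"linear":[0,0,0],"delta_rot":[0,0,0],"fingers":0.02},{"linear":[0,0,0],"delta_rot":[0,0,0],"fingers":0.02}]'

```text
clock: 6.97
position: [0.583, -0.2212, 0.181]
ee_rot: [-0.296, 0.953, 0.068, -0.019]
contact_force: [0.3, -0.6, -2.3]
width: 0.027
```

```bash
cat > ref.py <<'E'
from bed import *
from scipy.optimize import least_squares
import sys
K,r,t=cam('wrist'); im=save('wrist','w3.png')
hsv=cv2.cvtColor(im,cv2.COLOR_RGB2HSV); m=cv2.inRange(hsv,(105,90,60),(130,255,255)); _,l,st,c=cv2.connectedComponentsWithStats(m)
X=np.array([[.6255,-.0776,.0753],[.5082,-.0937,.0757],[.6144,.0169,.143],[.4948,.0005,.1417]])
e=proj('wrist',X); W=np.array([c[1:][np.argmin(np.hypot(*(c[1:]-u).T)+1e4*(st[1:,4]<25))] for u in e]); print('exp',e.round(1).tolist(),'\nobs',W.round(1).tolist())
obs={'top':np.array([[325.4,218.8],[330.9,263.1],[287.6,217.2],[293.1,265.0]]),'scene':np.array([[308,288.3],[300.1,239.5],[358.7,263.7],[346.7,214]]),'wrist':W}
def pts(v):
    x,y,yaw,ti,d,ym=v; cy,sy,ct,s_=np.cos(yaw),np.sin(yaw),np.cos(ti),np.sin(ti)
    bx=np.array([cy*ct,sy*ct,s_]);by=np.array([-sy,cy,0]);n=np.cross(bx,by)
    return np.array([x,y,.115])+np.array([a*bx+b*by-d*n for a,b in((-.058,-ym),(-.058,ym),(.058,-ym),(.058,ym))])
C={k:1 for k in obs}
def f(v,ks=('top','scene','wrist')): return np.concatenate([((proj(k,pts(v))-obs[k])*(1 if k!='wrist' else 1)).ravel() for k in ks])
for ks in(('top','scene'),('wrist',),('top','scene','wrist')):
    q=least_squares(f,[.56,-.04,np.radians(97.4),np.radians(35),.006,.059],args=(ks,),x_scale=[.01,.01,.1,.1,.01,.01]);v=q.x
    P=pts(v);print(ks,v[:2].round(4),np.degrees(v[2:4]).round(2),v[4:].round(4),'cost',round(q.cost,2),'lo',((P[0]+P[1])/2).round(4),'hi',((P[2]+P[3])/2).round(4))
E
python3 ref.py
```

```text
exp [[400.4, 161.1], [245.7, 159.8], [404.6, 13.5], [245.4, 13.3]] 
obs [[401.2, 163.0], [245.7, 162.4], [402.8, 16.9], [246.1, 15.7]]
('top', 'scene') [ 0.5614 -0.0426] [97.72 34.87] [0.0074 0.0597] cost 0.48 lo [ 0.5672 -0.0855  0.0758] hi [0.5544 0.0088 0.1421]
('wrist',) [ 0.5616 -0.045 ] [97.84 34.73] [0.0098 0.0597] cost 0.05 lo [ 0.5673 -0.0867  0.0739] hi [0.5543 0.0078 0.14  ]
('top', 'scene', 'wrist') [ 0.5615 -0.0446] [97.81 34.62] [0.0101 0.0598] cost 1.91 lo [ 0.5672 -0.0862  0.0738] hi [0.5542 0.0084 0.1397]
```

View pics/w3.png

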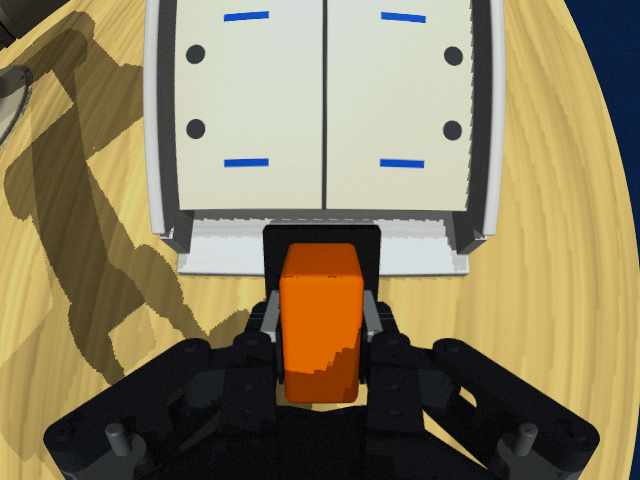

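The wrist view shows the marks at (401,163), (246,162), (403,17) and (246,16), with the seam at column 324 and the block gripped straight. All fits agree to about 2 mm, so I'll use tilt 34.8° and yaw 97.8°.

```bash
sed -i 's/^lo=.*/lo=np.array([.5672,-.0862,.0745]);hi=np.array([.5543,.0082,.1408])/; s/^bx=hi-lo;bx\/=np.linalg.norm(bx);/_y,_t=np.radians([97.8,34.8]);bx=np.array([np.cos(_y)*np.cos(_t),np.sin(_y)*np.cos(_t),np.sin(_t)]);/' bed.py
cat > b.py <<'E'
from bed import *
import sys
h,a=float(sys.argv[1])/1e3,float(sys.argv[2])/1e3   # sole height over plates, distance along seam, mm
p,M,s=tool(); F=np.array(s['contact_force'])
d=p-(lo+n*.0598-bx*.001)
print('along %.1f side %.1f h %.1f mm'%tuple(1e3*np.array([d@bx,d@-xt,d@n])),'F n %.1f along %.1f side %.1f'%(F@n,F@bx,F@-xt),'mom',np.array(s['moment']).round(2))
goal(lo+n*(.0598+h)+bx*(a-.001),Mb)
E
python3 b.py 15 0
```

```text
along -49.8 side 2.5 h 105.6 mm F n -1.2 along -0.6 side -0.6 mom [-0.44 -0.02 -0.02]
lin [ 0.0027 -0.0503  0.0904] rot [ 0.29 -0.03  0.33] clock 7.0167 w 0.0268
```

Emit:
send_rows --plan '[{"linear":[0.0005,-0.01,0.017],"delta_rot":[0.1,0,0.1],"fingers":0.02},{"linear":[0.0005,-0.01,0.017],"delta_rot":[0.1,0,0.1],"fingers":0.02},{"linear":[0.0005,-0.01,0.017],"delta_rot":[0.1,0,0.1],"fingers":0.02},{"linear":[0.0005,-0.01,0.017],"delta_rot":[0,0,0],"fingers":0.02},{"linear":[0.0005,-0.008,0.012],"delta_rot":[0,0,0],"fingers":0.02},{"linear":[0,0,0],"delta_rot":[0,0,0],"fingers":0.02},{"linear":[0,0,0],"delta_rot":[0,0,0],"fingers":0.02},{"linear":[0,0,0],"delta_rot":[0,0,0],"fingers":0.02}]'

```text
clock: 7.68
position: [0.5786, -0.141, 0.148]
ee_rot: [-0.291, 0.954, 0.067, -0.012]
contact_force: [-0.3, -0.6, -1.7]
width: 0.0271
```

```bash
python3 b.py 5 0
```

```text
along -2.9 side -3.9 h 32.4 mm F n -1.1 along -1.4 side 0.4 mom [-0.42  0.    0.02]
lin [-0.0042 -0.0034  0.0273] rot [ 0.96 -0.76  0.45] clock 7.6833 w 0.0271
```

Emit:
send_rows --plan '[{"linear":[-0.002,-0.002,0.009],"delta_rot":[0.4,-0.4,0.2],"fingers":0.02},{"linear":[-0.002,-0.0015,0.009],"delta_rot":[0.4,-0.3,0.2],"fingers":0.02},{"linear":[0,0,0.007],"delta_rot":[0.1,0,0],"fingers":0.02},{"linear":[0,0,0],"delta_rot":[0,0,0],"fingers":0.02},{"linear":[0,0,0],"delta_rot":[0,0,0],"fingers":0.02}]'

```text
clock: 8.1
position: [0.5737, -0.1273, 0.1283]
ee_rot: [-0.297, 0.953, 0.064, -0.018]
contact_force: [1.0, 0.9, -1.7]
width: 0.0272
```

```bash
python3 b.py 0 0
```

```text
along -2.5 side -0.8 h 8.1 mm F n -1.8 along -0.4 side -1.1 mom [-0.48 -0.09 -0.04]
lin [-0.0009 -0.0025  0.0081] rot [ 0.23 -0.25 -0.01] clock 8.1 w 0.0272
```

Emit:
send_rows --plan '[{"linear":[-0.0008,-0.0025,0.003],"delta_rot":[0.2,-0.2,0],"fingers":0.02},{"linear":[0,0,0.002],"delta_rot":[0,0,0],"fingers":0.02},{"linear":[0,0,0.001],"delta_rot":[0,0,0],"fingers":0.02},{"linear":[0,0,0],"delta_rot":[0,0,0],"fingers":0.02},{"linear":[0,0,0],"delta_rot":[0,0,0],"fingers":0.02}]'

```text
clock: 8.52
position: [0.5721, -0.1219, 0.1241]
ee_rot: [-0.298, 0.952, 0.065, -0.02]
contact_force: [0.2, 0.7, -1.6]
width: 0.0273
```

```bash
python3 b.py 0 0
```

```text
along -0.3 side -0.1 h 1.4 mm F n -1.7 along -0.4 side -0.3 mom [-0.5  -0.07 -0.01]
lin [-0.0001 -0.0003  0.0014] rot [-0.   -0.03 -0.04] clock 8.5167 w 0.0273
```

Emit:
send_rows --plan '[{"linear":[0,-0.0003,0.001],"delta_rot":[0,0,0],"fingers":0.02},{"linear":[0,0,0.001],"delta_rot":[0,0,0],"fingers":0.02},{"linear":[0,0,0],"delta_rot":[0,0,0],"fingers":0.02},{"linear":[0,0,0],"delta_rot":[0,0,0],"fingers":0.02}]'

```text
clock: 8.85
position: [0.5722, -0.1206, 0.1228]
ee_rot: [-0.298, 0.952, 0.065, -0.02]
contact_force: [-0.4, 0.1, -2.0]
width: 0.0275
```

```bash
python3 b.py 0 0
```

```text
along 0.1 side -0.3 h -0.3 mm F n -1.7 along -1.0 side 0.4 mom [-0.47 -0.06  0.  ]
lin [-0.0003  0.0001 -0.0003] rot [ 0.04 -0.07 -0.01] clock 8.85 w 0.0275
```

Emit:
send_rows --plan '[{"linear":[0,0,0.001],"delta_rot":[0,0,0],"fingers":0.02},{"linear":[0,0,0.001],"delta_rot":[0,0,0],"fingers":0.02},{"linear":[0,0,0],"delta_rot":[0,0,0],"fingers":0.02},{"linear":[0,0,0],"delta_rot":[0,0,0],"fingers":0.02}]'

```text
clock: 9.18
position: [0.5723, -0.1201, 0.1221]
ee_rot: [-0.298, 0.952, 0.065, -0.019]
contact_force: [-1.5, -0.6, 0.6]
width: 0.027
```

```bash
python3 b.py 0 0
```

```text
along -0.0 side -0.5 h -1.2 mm F n 0.7 along 0.0 side 1.6 mom [-0.34  0.07  0.08]
lin [-0.0005 -0.     -0.0012] rot [ 0.1  -0.12  0.03] clock 9.1833 w 0.027
```

Emit:
send_rows --plan '[{"linear":[-0.0003,0,0.001],"delta_rot":[0,0,0],"fingers":0.02},{"linear":[0,0,0.001],"delta_rot":[0,0,0],"fingers":0.02},{"linear":[0,0,0.0005],"delta_rot":[0,0,0],"fingers":0.02},{"linear":[0,0,0],"delta_rot":[0,0,0],"fingers":0.02}]'

```text
clock: 9.52
position: [0.5722, -0.1196, 0.1214]
ee_rot: [-0.297, 0.952, 0.065, -0.018]
contact_force: [-0.2, -2.3, 3.2]
width: 0.0272
```

```bash
python3 b.py -3.5 0
```

```text
along 0.0 side -0.4 h -2.0 mm F n 3.9 along -0.0 side 0.5 mom [-0.25  0.18  0.13]
lin [-0.0004  0.      0.0015] rot [ 0.18 -0.21  0.07] clock 9.5167 w 0.0272
```

Emit:
send_rows --plan '[{"linear":[-0.0004,0,0.001],"delta_rot":[0.2,-0.2,0.1],"fingers":0.02},{"linear":[0,0,0.001],"delta_rot":[0,0,0],"fingers":0.02},{"linear":[0,0,0.001],"delta_rot":[0,0,0],"fingers":0.02},{"linear":[0,0,0.0005],"delta_rot":[0,0,0],"fingers":0.02}]'

```text
clock: 9.85
position: [0.5722, -0.1189, 0.1202]
ee_rot: [-0.298, 0.952, 0.065, -0.019]
contact_force: [-1.0, -5.0, 5.8]
width: 0.0273
```

```bash
python3 b.py -3.5 0
```

```text
along -0.1 side -0.5 h -3.4 mm F n 7.5 along -0.7 side 1.7 mom [-0.19  0.29  0.2 ]
lin [-0.0005 -0.0001  0.0001] rot [ 0.07 -0.1   0.03] clock 9.85 w 0.0273
```

Emit:
send_rows --plan '[{"linear":[-0.0004,-0.0025,0.0004],"delta_rot":[0.1,-0.1,0],"fingers":0.02},{"linear":[0,-0.0025,0.0003],"delta_rot":[0,0,0],"fingers":0.02},{"linear":[0,-0.0025,0.0003],"delta_rot":[0,0,0],"fingers":0.02}]'

```text
clock: 10.1
position: [0.5725, -0.118, 0.1223]
ee_rot: [-0.292, 0.954, 0.065, -0.018]
contact_force: [-0.1, -6.3, 1.7]
width: 0.0272
```

```bash
python3 b.py -3.5 7.5
```

```text
along 1.8 side -1.0 h -2.2 mm F n 5.0 along -4.1 side 0.9 mom [-0.97  0.09  0.24]
lin [-0.001  -0.0057  0.0012] rot [ 0.75 -0.16  0.08] clock 10.1 w 0.0272
```

Emit:
send_rows --plan '[{"linear":[-0.0008,-0.0035,0.0012],"delta_rot":[0.7,-0.15,0],"fingers":0.02},{"linear":[-0.0002,-0.0035,0.001],"delta_rot":[0.4,0,0],"fingers":0.02}]'

```text
clock: 10.27
position: [0.5727, -0.1152, 0.1235]
ee_rot: [-0.296, 0.953, 0.066, -0.018]
contact_force: [0.3, -7.7, 2.2]
width: 0.0273
```

```bash
python3 b.py -3.5 7.5
```

```text
along 4.7 side -1.5 h -2.8 mm F n 6.2 along -5.1 side 0.7 mom [-1.13 -0.01  0.18]
lin [-0.0015 -0.0028  0.0007] rot [ 0.26 -0.25  0.15] clock 10.2667 w 0.0273
```

Emit:
send_rows --plan '[{"linear":[-0.0015,-0.0037,0.0013],"delta_rot":[0.5,-0.3,0.1],"fingers":0.02},{"linear":[-0.0007,-0.0037,0.0012],"delta_rot":[0.3,-0.1,0.1],"fingers":0.02}]'

```text
clock: 10.43
position: [0.5726, -0.1133, 0.1244]
ee_rot: [-0.297, 0.953, 0.064, -0.018]
contact_force: [0.5, -8.2, 2.2]
width: 0.0269
```

```bash
python3 b.py -3.5 9.5
```

```text
along 6.9 side -1.6 h -3.1 mm F n 6.5 along -5.5 side 0.6 mom [-1.25  0.06  0.23]
lin [-0.0016 -0.0026  0.0004] rot [ 0.2  -0.21 -0.  ] clock 10.4333 w 0.0269
```

Emit:
send_rows --plan '[{"linear":[-0.003,-0.005,0.0015],"delta_rot":[0.5,-0.3,0],"fingers":0.02},{"linear":[-0.0015,-0.005,0.0014],"delta_rot":[0.4,-0.1,0],"fingers":0.02}]'

```text
clock: 10.6
position: [0.5713, -0.1101, 0.1266]
ee_rot: [-0.297, 0.952, 0.065, -0.017]
contact_force: [1.7, -9.9, 2.2]
width: 0.0273
```

```bash
python3 b.py -3.5 12
```

```text
along 10.9 side -0.8 h -3.2 mm F n 7.5 along -7.0 side -0.3 mom [-1.35 -0.1   0.1 ]
lin [-0.0008 -0.0011  0.0003] rot [ 0.15 -0.35  0.07] clock 10.6 w 0.0273
```

Emit:
send_rows --plan '[{"linear":[-0.0022,-0.0053,0.0016],"delta_rot":[0.45,-0.4,0.1],"fingers":0.02},{"linear":[-0.001,-0.0053,0.0015],"delta_rot":[0.4,-0.1,0],"fingers":0.02},{"linear":[-0.001,-0.0053,0.0015],"delta_rot":[0.4,-0.1,0],"fingers":0.02}]'

```text
clock: 10.85
position: [0.5709, -0.1045, 0.1304]
ee_rot: [-0.297, 0.953, 0.065, -0.016]
contact_force: [2.1, -10.1, 2.1]
width: 0.0264
```

```bash
python3 b.py -3.5 18
```

```text
along 17.6 side -1.2 h -3.2 mm F n 7.6 along -7.3 side -0.7 mom [-1.39 -0.21  0.17]
lin [-0.0012 -0.0004  0.0003] rot [ 0.24 -0.46  0.1 ] clock 10.85 w 0.0264
```

Emit:
send_rows --plan '[{"linear":[-0.0025,-0.0056,0.0017],"delta_rot":[0.5,-0.5,0.1],"fingers":0.02},{"linear":[-0.0014,-0.0056,0.0016],"delta_rot":[0.45,-0.3,0.05],"fingers":0.02},{"linear":[-0.0014,-0.0056,0.0016],"delta_rot":[0.45,-0.3,0.05],"fingers":0.02},{"linear":[-0.0014,-0.0056,0.0016],"delta_rot":[0.45,-0.3,0.05],"fingers":0.02}]'

```text
clock: 11.18
position: [0.57, -0.0962, 0.1362]
ee_rot: [-0.297, 0.953, 0.065, -0.019]
contact_force: [3.5, -9.0, 2.6]
width: 0.0272
```

```bash
python3 b.py -3.5 27.5
```

```text
along 27.8 side -1.4 h -3.2 mm F n 7.5 along -6.2 side -2.2 mom [-1.26 -0.18  0.02]
lin [-0.0014  0.0003  0.0003] rot [ 0.21 -0.11  0.01] clock 11.1833 w 0.0272
```

Emit:
send_rows --plan '[{"linear":[-0.003,-0.0055,0.0018],"delta_rot":[0.5,-0.4,0],"fingers":0.02},{"linear":[-0.0022,-0.0055,0.0017],"delta_rot":[0.5,-0.3,0],"fingers":0.02},{"linear":[-0.002,-0.0055,0.0017],"delta_rot":[0.5,-0.3,0.05],"fingers":0.02},{"linear":[-0.002,-0.0055,0.0017],"delta_rot":[0.45,-0.3,0.05],"fingers":0.02}]'

```text
clock: 11.52
position: [0.5676, -0.0884, 0.1416]
ee_rot: [-0.297, 0.952, 0.066, -0.02]
contact_force: [2.5, -9.6, 3.2]
width: 0.0267
```

```bash
python3 b.py -3.5 37.5
```

```text
along 37.5 side -0.1 h -3.4 mm F n 8.2 along -6.3 side -1.2 mom [-1.32 -0.29 -0.03]
lin [-0.0001 -0.      0.0001] rot [0.11 0.02 0.09] clock 11.5167 w 0.0267
```

Force is about 10 N, speed 30 mm/s, on line. Continuing with the same feed.

Emit:
send_rows --plan '[{"linear":[-0.0017,-0.0056,0.0017],"delta_rot":[0.5,-0.25,0.1],"fingers":0.02},{"linear":[-0.0017,-0.0056,0.0017],"delta_rot":[0.48,-0.25,0.05],"fingers":0.02},{"linear":[-0.0017,-0.0056,0.0017],"delta_rot":[0.48,-0.25,0.05],"fingers":0.02},{"linear":[-0.0017,-0.0056,0.0017],"delta_rot":[0.48,-0.25,0.05],"fingers":0.02}]'

```text
clock: 11.85
position: [0.5663, -0.0803, 0.1472]
ee_rot: [-0.298, 0.952, 0.065, -0.02]
contact_force: [3.7, -10.3, 2.6]
width: 0.0271
```

```bash
python3 b.py -3.5 47.5
```

```text
along 47.4 side 0.1 h -3.5 mm F n 8.2 along -7.3 side -2.3 mom [-1.37 -0.25  0.05]
lin [ 0.0001 -0.0001  0.    ] rot [ 0.03  0.01 -0.02] clock 11.85 w 0.0271
```

Emit:
send_rows --plan '[{"linear":[-0.0015,-0.0056,0.0017],"delta_rot":[0.45,-0.25,0.03],"fingers":0.02},{"linear":[-0.0016,-0.0056,0.0017],"delta_rot":[0.46,-0.25,0.03],"fingers":0.02},{"linear":[-0.0016,-0.0056,0.0017],"delta_rot":[0.46,-0.25,0.03],"fingers":0.02},{"linear":[-0.0016,-0.0056,0.0017],"delta_rot":[0.46,-0.25,0.03],"fingers":0.02},{"linear":[-0.0016,-0.0056,0.0017],"delta_rot":[0.46,-0.25,0.03],"fingers":0.02}]'

```text
clock: 12.27
position: [0.5649, -0.0703, 0.1542]
ee_rot: [-0.298, 0.952, 0.065, -0.021]
contact_force: [1.9, -9.3, 3.7]
width: 0.027
```

```bash
python3 b.py -3.5 60
```

```text
along 59.7 side 0.1 h -3.5 mm F n 8.4 along -5.7 side -0.6 mom [-1.39 -0.19 -0.03]
lin [ 0.0001 -0.0003 -0.    ] rot [0.08 0.03 0.01] clock 12.2667 w 0.027
```

Emit:
send_rows --plan '[{"linear":[-0.0015,-0.0057,0.0017],"delta_rot":[0.48,-0.23,0.03],"fingers":0.02},{"linear":[-0.0016,-0.0057,0.0017],"delta_rot":[0.47,-0.23,0.03],"fingers":0.02},{"linear":[-0.0016,-0.0057,0.0017],"delta_rot":[0.47,-0.23,0.03],"fingers":0.02},{"linear":[-0.0016,-0.0057,0.0017],"delta_rot":[0.47,-0.23,0.03],"fingers":0.02},{"linear":[-0.0016,-0.0057,0.0017],"delta_rot":[0.47,-0.23,0.03],"fingers":0.02}]'

```text
clock: 12.68
position: [0.5636, -0.0599, 0.1615]
ee_rot: [-0.298, 0.952, 0.065, -0.02]
contact_force: [2.4, -10.1, 2.7]
width: 0.0272
```

```bash
python3 b.py -3.5 72.5
```

```text
along 72.4 side 0.0 h -3.5 mm F n 8.2 along -6.9 side -1.0 mom [-1.42 -0.2   0.03]
lin [ 0.     -0.0001  0.    ] rot [ 0.07 -0.06  0.04] clock 12.6833 w 0.0272
```

Emit:
send_rows --plan '[{"linear":[-0.0016,-0.0056,0.0017],"delta_rot":[0.48,-0.26,0.05],"fingers":0.02},{"linear":[-0.0016,-0.0056,0.0017],"delta_rot":[0.47,-0.24,0.03],"fingers":0.02},{"linear":[-0.0016,-0.0056,0.0017],"delta_rot":[0.47,-0.24,0.03],"fingers":0.02},{"linear":[-0.0016,-0.0056,0.0017],"delta_rot":[0.47,-0.24,0.03],"fingers":0.02},{"linear":[-0.0016,-0.0056,0.0017],"delta_rot":[0.47,-0.24,0.03],"fingers":0.02}]'

```text
clock: 13.1
position: [0.5624, -0.0499, 0.1685]
ee_rot: [-0.298, 0.952, 0.065, -0.019]
contact_force: [2.6, -11.0, 2.9]
width: 0.0273
```

```bash
python3 b.py -3.5 85
```

```text
along 84.8 side -0.2 h -3.5 mm F n 8.8 along -7.6 side -1.1 mom [-1.43 -0.22 -0.01]
lin [-0.0002 -0.0002  0.    ] rot [ 0.06 -0.1   0.07] clock 13.1 w 0.0273
```

Emit:
send_rows --plan '[{"linear":[-0.0018,-0.0057,0.0016],"delta_rot":[0.48,-0.28,0.07],"fingers":0.02},{"linear":[-0.0017,-0.0057,0.0016],"delta_rot":[0.47,-0.26,0.04],"fingers":0.02},{"linear":[-0.0017,-0.0057,0.0016],"delta_rot":[0.47,-0.26,0.04],"fingers":0.02},{"linear":[-0.0017,-0.0057,0.0016],"delta_rot":[0.47,-0.26,0.04],"fingers":0.02},{"linear":[-0.0017,-0.0057,0.0016],"delta_rot":[0.47,-0.26,0.04],"fingers":0.02}]'

```text
clock: 13.52
position: [0.5608, -0.0392, 0.1762]
ee_rot: [-0.298, 0.952, 0.065, -0.02]
contact_force: [1.4, -9.9, 2.6]
width: 0.0274
```

```bash
python3 b.py -3.5 97.5
```

```text
along 98.0 side -0.0 h -3.4 mm F n 7.8 along -6.8 side -0.0 mom [-1.44 -0.23  0.03]
lin [-0.      0.0005  0.0001] rot [-0.01 -0.07  0.02] clock 13.5167 w 0.0274
```

Emit:
send_rows --plan '[{"linear":[-0.0016,-0.0056,0.0018],"delta_rot":[0.46,-0.27,0.03],"fingers":0.02},{"linear":[-0.0016,-0.0056,0.0017],"delta_rot":[0.46,-0.26,0.03],"fingers":0.02},{"linear":[-0.0016,-0.0056,0.0017],"delta_rot":[0.46,-0.26,0.03],"fingers":0.02},{"linear":[-0.0016,-0.0056,0.0017],"delta_rot":[0.46,-0.26,0.03],"fingers":0.02},{"linear":[-0.0016,-0.0056,0.0017],"delta_rot":[0.46,-0.26,0.03],"fingers":0.02}]'

```text
clock: 13.93
position: [0.5593, -0.0291, 0.1831]
ee_rot: [-0.298, 0.952, 0.065, -0.02]
contact_force: [2.2, -10.4, 4.0]
width: 0.0269
```

```bash
python3 b.py -3.5 116
```

```text
along 110.3 side 0.0 h -3.6 mm F n 9.3 along -6.4 side -0.8 mom [-1.46 -0.21  0.04]
lin [ 0.     -0.0057 -0.0001] rot [0.04 0.02 0.04] clock 13.9333 w 0.0269
```

Emit:
send_rows --plan '[{"linear":[-0.0016,-0.0056,0.0016],"delta_rot":[0.46,-0.25,0.03],"fingers":0.02},{"linear":[-0.0016,-0.0056,0.0016],"delta_rot":[0.46,-0.25,0.03],"fingers":0.02},{"linear":[-0.0016,-0.0045,0.0016],"delta_rot":[0.4,-0.25,0.03],"fingers":0.02}]'

```text
clock: 14.18
position: [0.5586, -0.0239, 0.1869]
ee_rot: [-0.297, 0.952, 0.065, -0.02]
contact_force: [2.1, -10.5, 3.3]
width: 0.0271
```

```bash
python3 b.py -3.5 116; python3 - <<'E'
from h import *
im=save('wrist','w4.png'); 
E
```

```text
along 116.8 side 0.1 h -3.4 mm F n 8.8 along -6.9 side -0.6 mom [-1.38 -0.16  0.04]
lin [0.0001 0.0008 0.0001] rot [0.11 0.04 0.05] clock 14.1833 w 0.0271
```

View pics/w4.png

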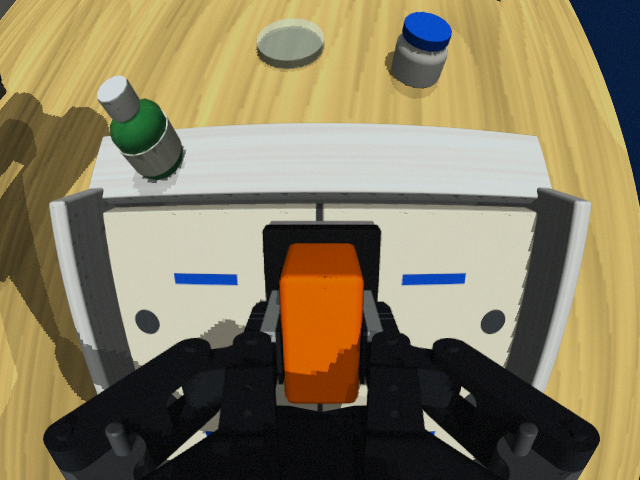

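The block straddles the seam at column 320, with the upper marks at (206,279) and (434,279). The bottle, dish and jar are standing. I'll check the sole against the marks.

```bash
python3 - <<'E'
from bed import *
for uv in((206,279),(434,279)):
    o,d=ray('wrist',uv); P=o+d*((lo-n*.0008-o)@n)/(d@n); print('mark along %.1f side %.1f'%(1e3*((P-lo)@bx),1e3*((P-lo)@-xt)))
E
python3 b.py -3.5 116
```

```text
mark along 115.7 side 59.8
mark along 115.9 side -59.7
along 117.1 side 0.1 h -3.4 mm F n 8.4 along -6.9 side -0.6 mom [-1.39 -0.22  0.02]
lin [0.0001 0.0011 0.0001] rot [0.09 0.04 0.06] clock 14.2333 w 0.0273
```

Within about 1.3 mm of the upper marks. Lifting off along the normal.

Emit:
send_rows --plan '[{"linear":[0,0,-0.006],"delta_rot":[0,0,0],"fingers":0.02},{"linear":[0,0,-0.015],"delta_rot":[0,0,0],"fingers":0.02},{"linear":[0,0,-0.02],"delta_rot":[0,0,0],"fingers":0.02},{"linear":[0,0,-0.025],"delta_rot":[0,0,0],"fingers":0.02},{"linear":[0,0,-0.025],"delta_rot":[0,0,0],"fingers":0.02},{"linear":[0,0,-0.02],"delta_rot":[0,0,0],"fingers":0.02}]'

```text
clock: 14.73
position: [0.5639, -0.0838, 0.2744]
ee_rot: [-0.301, 0.951, 0.065, -0.028]
contact_force: [0.2, 0.1, -1.5]
width: 0.0272
```

```bash
cat > ret.py <<'E'
from h import *
p,M,s=tool();print(p,s['contact_force'])
Mg=down(69.1); G=np.array([.478,-.328,.25])
D=R.from_matrix(M.T@Mg).as_rotvec();N=12;print('rot/row',(np.degrees(D)/N).round(2))
for i in range(N):
    A=M@R.from_rotvec(D*i/N).as_matrix();print((A.T@((G-p)/N)).round(4).tolist())
# mat fit, from w2 (pose was settled): corners re-measured later
E
python3 ret.py
```

```text
[ 0.56385985 -0.08381403  0.27437584] [ 0.23852888  0.05750297 -1.47897897]
rot/row [-2.69 -1.5  -4.94]
[-0.0099, 0.0169, -0.0093]
[-0.0116, 0.0164, -0.0082]
[-0.0132, 0.0157, -0.0071]
[-0.0146, 0.0148, -0.0061]
[-0.016, 0.0137, -0.005]
[-0.0173, 0.0125, -0.0039]
[-0.0184, 0.0111, -0.0029]
[-0.0193, 0.0096, -0.0019]
[-0.0201, 0.008, -0.001]
[-0.0208, 0.0062, -0.0001]
[-0.0212, 0.0044, 0.0007]
[-0.0215, 0.0025, 0.0014]
```

Emit:
send_rows --plan '[{"linear":[-0.01,0.017,-0.0093],"delta_rot":[-2.69,-1.5,-4.94],"fingers":0.02},{"linear":[-0.0116,0.0164,-0.0082],"delta_rot":[-2.69,-1.5,-4.94],"fingers":0.02},{"linear":[-0.0132,0.0157,-0.0071],"delta_rot":[-2.69,-1.5,-4.94],"fingers":0.02},{"linear":[-0.0146,0.0148,-0.0061],"delta_rot":[-2.69,-1.5,-4.94],"fingers":0.02},{"linear":[-0.016,0.0137,-0.005],"delta_rot":[-2.69,-1.5,-4.94],"fingers":0.02},{"linear":[-0.0173,0.0125,-0.0039],"delta_rot":[-2.69,-1.5,-4.94],"fingers":0.02},{"linear":[-0.0184,0.0111,-0.0029],"delta_rot":[-2.69,-1.5,-4.94],"fingers":0.02},{"linear":[-0.0193,0.0096,-0.0019],"delta_rot":[-2.69,-1.5,-4.94],"fingers":0.02},{"linear":[-0.02,0.008,-0.001],"delta_rot":[-2.69,-1.5,-4.94],"fingers":0.02},{"linear":[-0.0208,0.0062,0],"delta_rot":[-2.69,-1.5,-4.94],"fingers":0.02},{"linear":[-0.0212,0.0044,0],"delta_rot":[-2.69,-1.5,-4.94],"fingers":0.02},{"linear":[-0.0215,0.0025,0],"delta_rot":[-2.69,-1.5,-4.94],"fingers":0.02}]'

```text
clock: 15.73
position: [0.4816, -0.3318, 0.2428]
ee_rot: [0.002, 0.807, 0.59, 0.003]
contact_force: [-0.1, 0.9, -1.8]
width: 0.0269
```

Emit:
send_rows --plan '[{"linear":[0,0,0],"delta_rot":[0,0,0],"fingers":0.02},{"linear":[0,0,0],"delta_rot":[0,0,0],"fingers":0.02}]'

```text
clock: 15.9
position: [0.4784, -0.3316, 0.2409]
ee_rot: [0.0, 0.807, 0.59, 0.002]
contact_force: [-0.8, -0.1, -1.8]
width: 0.0268
```

```bash
cat > c.py <<'E'
from h import *
import sys
goal([.478,-.328,float(sys.argv[1])],down(69.1)); print(tool()[0],tool()[2]['contact_force'])
E
python3 c.py .2; python3 - <<'E'
from h import *
save('wrist','w5.png')
K,r,t=cam('top'); im=manip.get_image('top')
# mat from the clean first top crop: dark pixels, fit rectangle at z=.006
im=cv2.imread('pics/t0.png'); g=im.max(2); m=(g<60).astype(np.uint8); m[:,:385]=0;m[:,450:]=0;m[:248]=0;m[310:]=0
o=cv2.cvtColor(im,cv2.COLOR_BGR2HSV); m|=((o[:,:,0]<18)&(o[:,:,1]>170)&(m*0+1>0)).astype(np.uint8)*(m.any())
m[:,:385]=0;m[:,450:]=0;m[:248]=0;m[310:]=0
rc=cv2.minAreaRect(np.argwhere(m)[:,::-1].astype(np.float32)); print(rc,onz('top',rc[0],.006))
E
```

```text
lin [ 0.0032 -0.0016  0.0409] rot [ 0.16 -0.21  3.22] clock 15.9 w 0.0268
[ 0.47841949 -0.33163283  0.24092594] [-0.77596503 -0.09645082 -1.79665069]
((417.0, 277.5), (43.0, 42.0), 90.0) [ 0.47996054 -0.33014171  0.006     ]
```

View pics/w5.png

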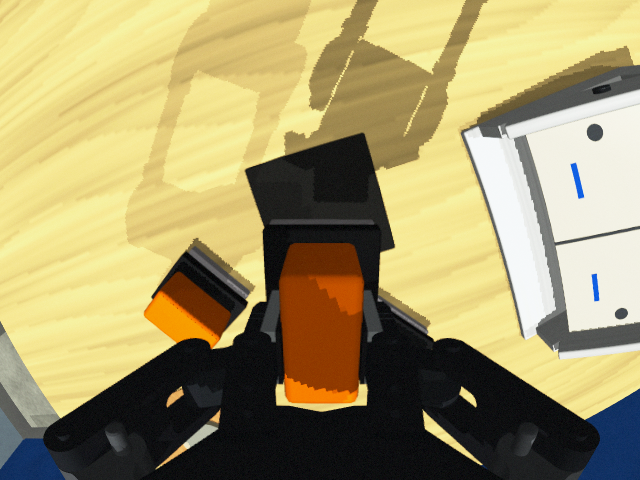

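The mat's visible corners are (246,170), (363,134) and (394,247), and the block is still gripped straight.

```bash
python3 - <<'E'
from h import *
a,b,c=[onz('wrist',u,.006) for u in((246,170),(363,134),(394,247))]
print(a,b,c,np.linalg.norm(a-b),np.linalg.norm(b-c),'centre',(a+c)/2)
E
```

```text
[ 0.4214503  -0.38816358  0.006     ] [ 0.42302149 -0.27194795  0.006     ] [ 0.53925868 -0.27305433  0.006     ] 0.11622624816835984 0.11624245620239154 centre [ 0.48035449 -0.33060895  0.006     ]
```

```bash
sed -i 's/\.478,-\.328/.481,-.3304/' c.py; python3 c.py .08
```

```text
lin [0.0013 0.0011 0.1611] rot [ 0.16 -0.17  3.28] clock 16.0 w 0.0268
[ 0.47894941 -0.3316318   0.24105164] [ 0.93430711 -0.08161982 -0.7404002 ]
```

Emit:
send_rows --plan '[{"linear":[0.001,0.001,0.02],"delta_rot":[0.2,-0.2,1.6],"fingers":0.02},{"linear":[0,0,0.03],"delta_rot":[0,0,1.6],"fingers":0.02},{"linear":[0,0,0.03],"delta_rot":[0,0,0],"fingers":0.02},{"linear":[0,0,0.03],"delta_rot":[0,0,0],"fingers":0.02},{"linear":[0,0,0.02],"delta_rot":[0,0,0],"fingers":0.02},{"linear":[0,0,0.015],"delta_rot":[0,0,0],"fingers":0.02},{"linear":[0,0,0],"delta_rot":[0,0,0],"fingers":0.02},{"linear":[0,0,0],"delta_rot":[0,0,0],"fingers":0.02}]'

```text
clock: 16.67
position: [0.4875, -0.3248, 0.0904]
ee_rot: [-0.002, 0.824, 0.566, 0.003]
contact_force: [0.2, -0.8, -0.9]
width: 0.0267
```

```bash
python3 c.py .068
```

```text
lin [-0.0077 -0.004   0.0224] rot [-0.06 -0.41 -0.15] clock 16.6667 w 0.0267
[ 0.48745919 -0.32476667  0.09041249] [ 0.19277036 -0.77935084 -0.92505242]
```

Emit:
send_rows --plan '[{"linear":[-0.004,-0.002,0.009],"delta_rot":[0,-0.4,-0.1],"fingers":0.02},{"linear":[-0.0035,-0.002,0.008],"delta_rot":[0,0,0],"fingers":0.02},{"linear":[0,0,0.003],"delta_rot":[0,0,0],"fingers":0.02},{"linear":[0,0,0],"delta_rot":[0,0,0],"fingers":0.02},{"linear":[0,0,0],"delta_rot":[0,0,0],"fingers":0.02}]'

```text
clock: 17.08
position: [0.4833, -0.3315, 0.0718]
ee_rot: [0.002, 0.824, 0.567, 0.0]
contact_force: [-0.8, -0.5, -1.6]
width: 0.0271
```

```bash
python3 c.py .0655
```

```text
lin [ 0.0003 -0.0026  0.0063] rot [ 0.25  0.1  -0.02] clock 17.0833 w 0.0271
[ 0.48328529 -0.33154966  0.07179124] [-0.75304195 -0.50132273 -1.56389645]
```

Emit:
send_rows --plan '[{"linear":[0.0003,-0.0026,0.003],"delta_rot":[0.2,0.1,0],"fingers":0.02},{"linear":[0,0,0.002],"delta_rot":[0,0,0],"fingers":0.02},{"linear":[0,0,0.001],"delta_rot":[0,0,0],"fingers":0.02},{"linear":[0,0,0],"delta_rot":[0,0,0],"fingers":0.02},{"linear":[0,0,0],"delta_rot":[0,0,0],"fingers":0.02}]'

```text
clock: 17.5
position: [0.4815, -0.3312, 0.0672]
ee_rot: [0.002, 0.824, 0.567, 0.001]
contact_force: [0.6, 0.3, -1.2]
width: 0.0268
```

```bash
python3 c.py .0652
```

```text
lin [ 0.0006 -0.0008  0.002 ] rot [ 0.24  0.06 -0.07] clock 17.5 w 0.0268
[ 0.4814783  -0.33124871  0.0671711 ] [ 0.63513793  0.27619533 -1.23140565]
```

Emit:
send_rows --plan '[{"linear":[0.0006,-0.0008,0.0015],"delta_rot":[0.2,0,0],"fingers":0.02},{"linear":[0,0,0.001],"delta_rot":[0,0,0],"fingers":0.02},{"linear":[0,0,0],"delta_rot":[0,0,0],"fingers":0.02},{"linear":[0,0,0],"delta_rot":[0,0,0],"fingers":0.02}]'

```text
clock: 17.83
position: [0.4811, -0.3305, 0.0652]
ee_rot: [0.001, 0.824, 0.567, -0.0]
contact_force: [-0.3, 0.3, -1.0]
width: 0.0274
```

```bash
python3 c.py .0652
```

```text
lin [ 0.     -0.0001 -0.    ] rot [ 0.05  0.08 -0.06] clock 17.8333 w 0.0274
[ 0.48108155 -0.33045137  0.06516152] [-0.26683084  0.33444365 -0.99327475]
```

Touching down exactly at the pick height with partial weight. Opening, then rising.

Emit:
send_rows --plan '[{"linear":[0,0,0],"delta_rot":[0,0,0],"fingers":0.04},{"linear":[0,0,0],"delta_rot":[0,0,0],"fingers":0.06},{"linear":[0,0,0],"delta_rot":[0,0,0],"fingers":0.085},{"linear":[0,0,0],"delta_rot":[0,0,0],"fingers":0.085},{"linear":[0,0,0],"delta_rot":[0,0,0],"fingers":0.085},{"linear":[0,0,0],"delta_rot":[0,0,0],"fingers":0.085},{"linear":[0,0,0],"delta_rot":[0,0,0],"fingers":0.085}]'

```text
clock: 18.42
position: [0.4823, -0.3313, 0.0662]
ee_rot: [0.003, 0.824, 0.567, 0.0]
contact_force: [0.2, -0.2, -0.2]
width: 0.085
```

Emit:
send_rows --plan '[{"linear":[0,0,-0.01],"delta_rot":[0,0,0],"fingers":0.085},{"linear":[0,0,-0.025],"delta_rot":[0,0,0],"fingers":0.085},{"linear":[0,0,-0.03],"delta_rot":[0,0,0],"fingers":0.085},{"linear":[0,0,-0.03],"delta_rot":[0,0,0],"fingers":0.085},{"linear":[0,0,-0.03],"delta_rot":[0,0,0],"fingers":0.085},{"linear":[0,0,-0.02],"delta_rot":[0,0,0],"fingers":0.085},{"linear":[0,0,0],"delta_rot":[0,0,0],"fingers":0.085},{"linear":[0,0,0],"delta_rot":[0,0,0],"fingers":0.085},{"linear":[0,0,0],"delta_rot":[0,0,0],"fingers":0.085}]'

```text
clock: 19.17
position: [0.481, -0.3301, 0.2213]
ee_rot: [0.002, 0.824, 0.567, 0.0]
contact_force: [0.4, -0.5, 1.3]
width: 0.085
```

```bash
sed -i "s/w2.png/w6.png/; s/\[.4885,-.333,.06\]/[.480,-.330,.06]/; s/\.488+dx,-\.331/.480+dx,-.330/g; s/^goal.*//" fit.py; python3 fit.py; python3 c.py .2
```

```text
block [ 0.47891766 -0.32899288] -20.08575566431383 0.04241405082212257
u0 [320 226]
matcorner guess [[237.0, 173.0], [361.0, 125.0], [286.0, 288.0], [403.0, 246.0]]
lin [-0.0004  0.0005  0.0207] rot [ 0.14  0.1  -0.06] clock 19.2167 w 0.0853
[ 0.48068344 -0.32980369  0.22072537] [-0.28304439  0.65718284  1.11584391]
```

View pics/w6.png

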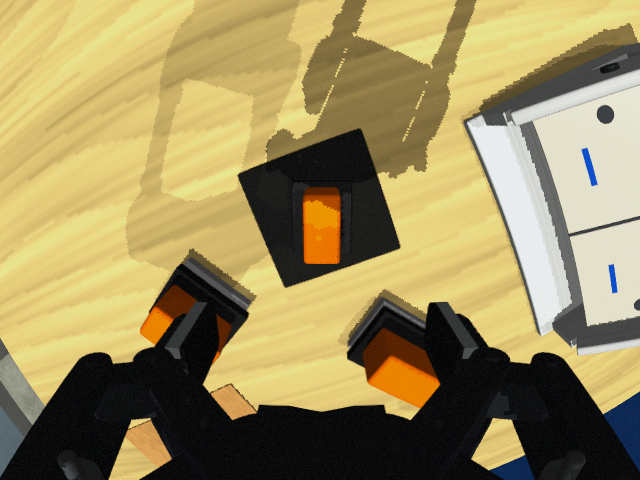

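The block stands upright at px (322,226), within about 2 mm of the mat's middle. The gripper is clear of everything.

```bash
python3 -c "
from rig import manip
print(manip.sign_off())"
```

```text
the job is handed in; nothing more can be done
None
```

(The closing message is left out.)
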